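Ink the rubber stamp and hold it lined up over the form's box

TASK

Push the ink pad's ajar lid open until it leans back past upright, then take the rubber stamp by its handle and press it squarely on the middle of the pad, long side along long side. Carry it over the things standing between, touching and moving none of them, to the form on the clipboard, leave the lid open, and finish while holding it still and upright a few millimetres (at most about a centimetre) above the paper, centred in the red box and square with it, so that its place can be checked before printing: it must never touch the form.

Things in the scene. Friction and masses are not known exactly. Their poses are not given: they have to be found in the camera images.
- stamp: rubber stamp standing before the robot, 72 mm tall, 50 g: wooden foot 25 (x) by 60 (y) mm, 17 mm high, rubber face below; round brown handle on its centre, z 17 to 72 mm, up to 24 mm thick (grip it some 50 mm above the underside). Origin: centre of the underside; z up through the handle, y along the 60 mm side; a half turn makes no difference
- ink_pad: blue tin ink pad fixed on the desk, ahead and left of the robot (things like those listed that lie at the desk's far right end are not meant), 77 (x) by 118 (y) mm, 16 mm high when shut, its rim 10 mm high. Origin: centre of its underside. The lid is hinged along the far (+x) side, at x = +40 mm, z = 11 mm in its frame; its free edge is toward -x
- ink_face (a point): centre of the inked surface of the pad, 8 mm above the desk; axes as the ink pad's: inked area 67 mm (x) by 108 mm (y)
- ink_pad_lid (a joint): angle of the tin lid, rad: 0 shut, 1.92 fully open at a rigid stop, leaning back. At the start ajar (0.5 to 0.8); stays where it is left (0.02 N m friction); under 2 N at the free edge moves it: a closed gripper can push that edge up and back from the -x side. 77 mm from hinge to free edge, sheet 2 mm, a 5 mm lip turned down round it
- lid_edge (a point): middle of the lid's free edge (moves with the lid), 78 mm from the hinge line; 13 mm above the desk when shut
- form: clipboard fixed on the desk: brown board 235 mm (x) by 165 mm (y), steel spring clip at the +x (far) end rising about 18 mm above the desk, a white ruled form clamped on it whose face is 4.5 mm above the desk. Origin: centre of the board's underside; z up
- stamp_box (a point): centre of the empty red-lined box on the form, on the paper's face, 4.5 mm above the desk; axes as the form's: the box is 38 mm (x) by 76 mm (y) inside its lines
- tape_dispenser: brown tape dispenser, 130 mm (x) by 55 mm (y), 74 mm high, between ink pad and form; bystander. Origin: centre of the underside
- hole_punch: dark grey two-hole punch, 46 mm (x) by 115 mm (y), 62 mm high, between ink pad and form; bystander. Origin: centre of the underside
- glue_stick: standing glue stick with red cap, 24 mm thick, 88 mm tall, the tallest thing between ink pad and form; bystander. Origin: centre of the underside
- correction_fluid: small bottle with black cap, 30 mm thick, 65 mm tall, beyond the form's far left corner; bystander. Origin: centre of the underside
Not all that is in view belongs to the job. Several things look just like the stamp: the one meant starts nearest to the robot's base.

How it is judged (in metres and radians):
On the way, in this order (a step that is already met when the one before it is completed fails the run):
1. the ink pad's lid is open past upright (more than 1.6 rad) (value of joint ink_pad_lid above 1.6 rad), for 0.2 s.
2. the stamp, held, upright within 0.15 rad and along the pad within 0.35 rad, is pressed with more than 2 N on the middle of the inked surface (within 13 mm across, 22 mm along) (contact force between stamp and ink_pad above 2 N and contact force between stamp and the fingers above 1 N and x of stamp in the frame of ink_face between -0.013 and 0.013 m and y of stamp in the frame of ink_face between -0.022 and 0.022 m and z of stamp in the frame of ink_face between -0.005 and 0.005 m and angle between the y axis of stamp and the y axis of ink_pad, either way round below 0.35 rad and angle between stamp's own z axis and vertical below 0.15 rad), for 0.2 s.
At the end, for the whole second after the job is handed in: the stamp is held still and upright (0.1 rad), its face 1.5 to 14 mm above the paper, not touching, centred on the red box within 6.5 mm across and 8 mm along, square with it within 0.1 rad (either way round); the lid is still open (over 1.6 rad) (x of stamp in the frame of stamp_box between -0.0065 and 0.0065 m and y of stamp in the frame of stamp_box between -0.008 and 0.008 m and z of stamp in the frame of stamp_box between 0.0015 and 0.014 m and angle between the y axis of stamp and the y axis of form, either way round below 0.1 rad and angle between stamp's own z axis and vertical below 0.1 rad and contact force between stamp and the fingers above 1 N and contact force between stamp and form below 0.05 N and linear speed of stamp below 0.02 m/s and value of joint ink_pad_lid above 1.6 rad); the arm keeps its last pose, push and grip.
It fails at once if the stamp touches the form or the clipboard (contact force between stamp and form above 0.1 N).
It fails at once if the tape dispenser is moved more than 15 mm or touched with the stamp (distance of tape_dispenser from where it was at the start of the episode above 0.015 m or contact force between stamp and tape_dispenser above 0.2 N).
It fails at once if the hole punch is moved more than 15 mm or touched with the stamp (distance of hole_punch from where it was at the start of the episode above 0.015 m or contact force between stamp and hole_punch above 0.2 N).
It fails at once if the glue stick is moved more than 15 mm or touched with the stamp (distance of glue_stick from where it was at the start of the episode above 0.015 m or contact force between stamp and glue_stick above 0.2 N).
It fails at once if the bottle of correction fluid is moved more than 15 mm or touched with the stamp (distance of correction_fluid from where it was at the start of the episode above 0.015 m or contact force between stamp and correction_fluid above 0.2 N).
It also fails if it takes over 58 s, if anything falls off the work surface, if the arm or the gripper's body presses on something with over 40 N, if the wrist force passes 120 N, or if a joint passes its speed limit or range.

ROBOT

A 6-joint arm with a two-finger parallel gripper is mounted at the origin on a cart in front of the work surface, level with it; the furniture and walls round the work are solid. World frame = base frame: x ahead of the robot, y to its left, z up, the work surface at z = 0. Lengths are in mm, angles in rad, forces in N, time in s.
With the tool pointing down it reaches from about 350 to 775 mm from the base axis. Payload 7.3 kg.
Tool frame: the origin (TCP) lies at the very end of the fingers, on their centre line; the grasp point (between the pads) lies behind it (bot.grip_point_offset is the z of the grasp point in the tool frame, in mm); z points along the fingers, y is the line along which they close (so a half turn about z gives the same grasp; the last joint's range is limited). The gripper opens to 92 mm and grips with 3 to 60 N. Pads are 19 mm wide; open, the fingers measure 130 mm over their backs; the gripper's body (75 mm by 190 mm) begins 47 mm behind the grasp point.
Start: joints at [1.196, 0.342, 1.524, -0, 1.275, -0.146], TCP at [119.058, 511.341, 226.741] pointing down, gripper open.
Joint ranges: [-2.53, 2.53], [-0.77, 2.02], [0.04, 2.7], [-1, 4.14], [0.28, 2.66], [-3.11, 3.11]. Speed limits (rad/s): [2.57, 2.57, 3.14, 3.14, 3.14, 3.14].

INTERFACE

Orientations are given as [roll, pitch, yaw] about the fixed x, y, z axes, in that order (R = Rz(yaw) Ry(pitch) Rx(roll)).
In Python, from plant import bot gives the robot as it stands. The module is installed in compiled form; this text tells all that it offers.
- The arm moves only by the shell command python3 -m crank 'ROWS'. ROWS is JSON, a list that holds one entry, the list of rows, each a list of 5 numbers: the opening, from 0 (shut) to 1 (fully open), then the shift along the tool's x, y, z in cm, then the turn about the tool's z in degrees. In form: [[[claw, x, y, z, turn], ...]]. A call has exactly 10 rows; each row is the pose to reach, as a shift and turn from the pose commanded when the call began, along the tool's axes at that moment; what a row does not reach only later rows make up. A row lasts 1/10 s, in which the tool goes at most 50 mm and 8.59 degrees, less where a joint would pass 70% of its speed; a pose out of reach is approached as far as the arm can. A call with a gripper value outside its range is refused whole. The fingers move at their own pace and stop on an object; the grip force is fixed at half the most. Time passes only in rows, so rows that repeat a pose let the fingers close, or fill a call up. It gives the time, the measured TCP pose, the force, the opening and the grip force at its end, in the units of the state.
- bot.get_obs(): the state, without advancing time (a new reading comes with each control period).
- bot.capture(name): name is "scene" or "side" or "wrist"; returns (picture, depth): 384x512x3 uint8, red, green, blue; 384x512 float32, mm along the optical axis (not along the pixel's ray), 0 where there is no reading.
- bot.calibration(name): a dict with "vertical_fov" (degrees; the focal length in pixels is half the picture's height over the tangent of half this angle, whatever the lens; pixels are square), "cx", "cy" (the principal point, pixels), "rvec" (rotation vector, rad) and "tvec" (3), from world to camera coordinates, as OpenCV has them; the wrist camera has in their place "tool_from_camera" (4x4, takes a point from camera to tool coordinates, whose origin is the TCP and whose axes are the flange's). Camera axes: x right, y down, z forward; pixel columns grow to the right and rows downward; lengths in mm; the calibration is good to about 2 mm. A picture is of the moment at which its call begins: read the wrist's pose just before it. calibration takes no time and is no camera call.
- bot.close_job(): hands the job in; it is judged then, once.
The state is a dict: "time": time; "joint_positions": joint angles; "dq": joint speeds; "tau": joint torques, N m; "tool_pos": TCP position; "tcp_rot": TCP orientation; "contact_force": force on the tool from outside, world axes, zero at the start; "moment": the same for the moment, N m; "grip_width": finger opening in mm; "finger_force": force on a finger pad.
Only numpy, scipy, OpenCV 4.12 (cv2) and the standard library are available. Lean on these libraries where they do the work, as an engineer would, in place of code of your own. Each camera call takes 0.05 s, during which the arm holds its last target. There are 200 camera calls.

## Working session

There is one attempt and no reset: what is moved stays moved. The work goes in short steps, Python scripts to look and compute and a shell command to move; the robot and the scene stay as the last step left them, time stands still between calls to the robot, and variables do not carry over. Pictures are saved under pics/ and viewed, at most 14 in all, crops included, and the job is handed in when it is done.

```bash
mkdir -p pics
cat > h.py <<'E'
import numpy as np, cv2
from plant import bot
from scipy.spatial.transform import Rotation as R
def K(c,h=384):
    f=h/2/np.tan(np.radians(c['vertical_fov'])/2); return np.array([[f,0,c['cx']],[0,f,c['cy']],[0,0,1]])
def cam(name,obs=None):
    "returns K, Rwc, origin: world = Rwc@cam+o"
    c=bot.calibration(name)
    if name=='wrist':
        o=obs or bot.get_obs(); T=np.array(c['tool_from_camera']); Rt=R.from_euler('xyz',o['tcp_rot']).as_matrix()
        return K(c),Rt@T[:3,:3],Rt@T[:3,3]+np.array(o['tool_pos'])
    Rc=cv2.Rodrigues(np.array(c['rvec'],float))[0]; return K(c),Rc.T,-Rc.T@np.array(c['tvec'],float).ravel()
def ray(C,px,z):
    px=np.atleast_2d(np.array(px,float)); d=(C[1]@np.linalg.inv(C[0])@np.c_[px,np.ones(len(px))].T).T
    return C[2]+d*((z-C[2][2])/d[:,2])[:,None]
def cloud(C,dep):
    v,u=np.mgrid[:384,:512]; d=np.stack([u,v,np.ones_like(u)],-1)@np.linalg.inv(C[0]).T@C[1].T
    return C[2]+d*dep[...,None]
E
python3 - <<'E'
from h import *
print(bot.get_obs(),bot.grip_point_offset)
for n in('scene','side','wrist'):
    o=bot.get_obs();p,d=bot.capture(n);np.savez(f'{n}0.npz',p=p,d=d);cv2.imwrite(f'pics/{n}0.png',p[...,::-1]);c=bot.calibration(n);print(n,c)
E
```

```text
{'time': 0.0, 'joint_positions': array([ 1.19602947e+00,  3.42729339e-01,  1.52500107e+00,  3.64348176e-05,
        1.27534967e+00, -1.46015496e-01]), 'dq': array([-8.90466000e-04, -6.16103226e-05, -2.20996240e-03, -2.65387662e-04,
       -2.03842228e-04,  4.70074948e-04]), 'tau': array([-1.13132042e-03, -4.31247067e+01, -2.44225323e+01,  7.17013143e-02,
        5.61280386e-02, -1.27172584e-04]), 'tool_pos': array([118.88343797, 510.96935613, 226.04707184]), 'tcp_rot': array([-3.14012612e+00, -2.50886061e-04,  2.91283048e+00]), 'contact_force': array([-0.58284214,  0.5732454 ,  0.82689676]), 'moment': array([-0.0098749 ,  0.01638039,  0.00983947]), 'finger_force': 0.0, 'grip_width': 92.03384564125359} -18.8
scene {'vertical_fov': 51.76354790999735, 'cx': 252.44000972343443, 'cy': 192.7124434944871, 'rvec': array([ 2.10491204, -0.67433967,  0.36203377]), 'tvec': array([-459.75155568,  313.40578282,  659.29321386])}
side {'vertical_fov': 42.498867672178, 'cx': 253.06174770696487, 'cy': 200.26554854891734, 'rvec': array([ 2.2167783 , -0.13371143,  0.08528478]), 'tvec': array([-618.55182749,  147.28917506, 1278.16119908])}
wrist {'vertical_fov': 71.1955967316569, 'cx': 253.44312090113723, 'cy': 187.6810202805282, 'tool_from_camera': array([[ 1.81162012e-04, -9.51304361e-01, -3.08253109e-01,
         8.45402360e+01],
       [ 9.99999969e-01,  2.25581015e-04, -1.08463456e-04,
         5.76751498e-01],
       [ 1.72717808e-04, -3.08253080e-01,  9.51304372e-01,
        -1.56170663e+02],
       [ 0.00000000e+00,  0.00000000e+00,  0.00000000e+00,
         1.00000000e+00]])}
```

View pics/scene0.png

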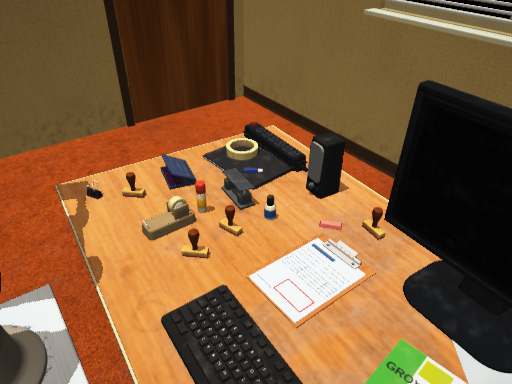

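View pics/side0.png

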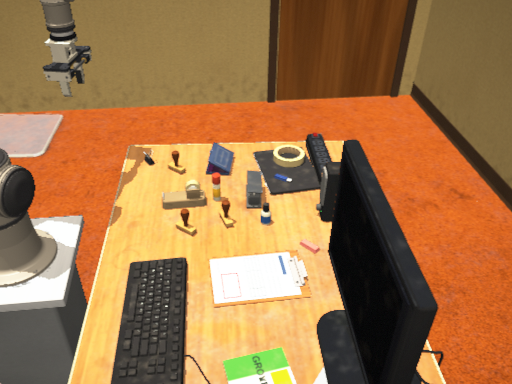

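The scene view shows stamps at px (133,190), (195,250), (230,225) and (375,228). The ajar pad is at (178,172), tape at (168,222), glue at (201,197), punch at (237,188), bottle at (270,207), and the form at (312,278) with its red box at (294,293). The side view shows the same stamps at (176,163), (185,222), (226,213).

Run:
```python
from h import *
S={n:np.load(n+'0.npz') for n in('scene','side')}
pts={'scene':dict(stA=(133,190),stB=(195,250),stC=(230,225),stD=(375,228),pad=(178,182),tape=(168,225),glue=(201,185),punch=(237,188),corr=(270,207),form=(312,278)),
'side':dict(stA=(176,163),stB=(185,222),stC=(226,213),pad=(220,165),tape=(180,200),glue=(216,180),punch=(254,188),corr=(265,215),form=(257,280))}
for n in S:
    C=cam(n);X=cloud(C,S[n]['d']);S_=S[n]['p']
    for k,(u,v) in pts[n].items(): print(n,k,X[v,u].round(0),ray(C,(u,v),17)[0].round(0))
    p=S_.astype(int);Z=X[...,2]
    # foot tops / handles
    hsv=cv2.cvtColor(S[n]['p'],cv2.COLOR_RGB2HSV)
    # red box
    m=((hsv[...,0]<8)|(hsv[...,0]>172))&(hsv[...,1]>60)&(abs(Z-4.5)<12)&(X[...,0]>250)&(X[...,0]<760)&(X[...,1]<150)
    nn,l,st,ce=cv2.connectedComponentsWithStats(m.astype(np.uint8),connectivity=8)
    for i in range(1,nn):
        if st[i,4]>15: print('red',st[i],X[l==i].mean(0).round(0))
    # objects above table: height map components
    m=((Z>12)&(Z<120)&(X[...,0]>200)&(X[...,0]<800)&(abs(X[...,1])<600)).astype(np.uint8)
    nn,l,st,ce=cv2.connectedComponentsWithStats(m)
    for i in range(1,nn):
        if st[i,4]>40:
            q=X[l==i]; print('blob',st[i],q.min(0).round(0),q.max(0).round(0))
im=S['scene']['p'][120:300,80:350]; cv2.imwrite('pics/crop1.png',cv2.resize(im,None,fx=2.9,fy=2.9,interpolation=cv2.INTER_CUBIC)[...,::-1])
```

```text
scene stA [419. 353.  18.] [419. 355.  17.]
scene stB [443.  50.  16.] [442.  49.  17.]
scene stC [555.  77.  17.] [555.  77.  17.]
scene stD [ 838. -135.   16.] [ 837. -135.   17.]
scene pad [543. 331.   9.] [538. 320.  17.]
scene tape [428. 156.  24.] [431. 164.  17.]
scene glue [537. 179.  86.] [584. 270.  17.]
scene punch [665. 211.   8.] [658. 199.  17.]
scene corr [661.  55.  40.] [680.  78.  17.]
scene form [ 612. -157.    2.] [ 601. -166.   17.]
red [319 220   9   8  50] [754. -43.   7.]
red [274 279  40  33  97] [ 548. -171.    4.]
blob [226 139  28  22 321] [738. 315.  12.] [800. 419.  38.]
blob [162 154  45  56 729] [521. 174.  12.] [612. 435.  89.]
blob [222 167  33  37 592] [624. 129.  12.] [714. 318.  63.]
blob [243 167  22   6  83] [725. 233.  12.] [787. 277.  21.]
blob [122 172  23  22 238] [393. 331.  12.] [446. 385.  73.]
blob [ 86 184  15  11  75] [316. 399.  12.] [344. 436.  41.]
blob [ 142  195   53   41 1066] [376. 153.  12.] [502. 205.  75.]
blob [264 194  12  23 198] [653.  49.  12.] [679.  75.  66.]
blob [219 205  23  28 289] [539.  51.  12.] [573. 111.  72.]
[... 951 characters left out ...]
.  74.]
blob [144 152  10  11  42] [316. 396.  12.] [343. 438.  43.]
blob [247 171  16  34 440] [626. 128.  12.] [678. 246.  68.]
blob [212 172   9  28 206] [526. 172.  12.] [557. 317.  95.]
blob [163 180  44  28 742] [379. 153.  12.] [505. 207.  78.]
blob [220 200  14  26 204] [541.  51.  12.] [574. 114.  74.]
blob [261 202  11  21 170] [653.  50.  13.] [683.  75.  71.]
blob [176 209  21  25 237] [417.  28.  12.] [471.  84.  73.]
blob [302 239  18  11  56] [749. -71.  12.] [791. -31.  17.]
blob [ 111  257   77  127 7756] [ 286. -431.   12.] [442. -67.  34.]
blob [294 256  14  28 163] [ 717. -188.   12.] [737. -93.  20.]
blob [ 319  310   48   74 2048] [ 721. -528.   12.] [ 798. -279.  120.]
```

View pics/crop1.png

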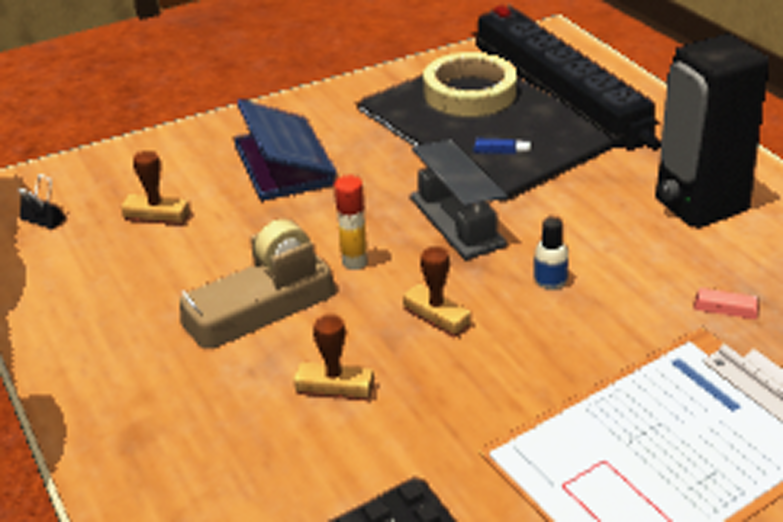

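View pics/wrist0.png

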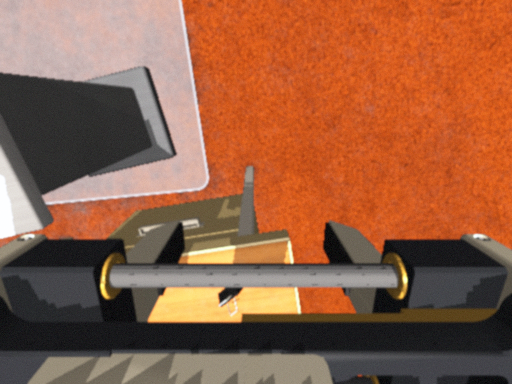

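Look-alikes for the stamp are A (133,190) at (420,357), B (195,250) at (444,53), C (230,225) at (557,77) and D (375,228) at (838,-135). B is nearest to the base (447 mm, against 551, 562 and 849), and the crop shows it as a proper stamp, so I choose B. Next I'll get rough poses and then start on the lid.

Run:
```python
from h import *
for n in('scene','side'):
    s=np.load(n+'0.npz');C=cam(n);X=cloud(C,s['d']);hsv=cv2.cvtColor(s['p'],cv2.COLOR_RGB2HSV)
    def sel(x0,x1,y0,y1,z0,z1,extra=True): return (X[...,0]>x0)&(X[...,0]<x1)&(X[...,1]>y0)&(X[...,1]<y1)&(X[...,2]>z0)&(X[...,2]<z1)&extra
    f=X[sel(400,490,10,100,13,22)&(hsv[...,2]>120)]; print(n,'foot',cv2.minAreaRect(f[:,:2].astype(np.float32)),f.mean(0),'handle',X[sel(400,490,10,100,45,80)].mean(0))
    blue=(hsv[...,0]>105)&(hsv[...,0]<135)&(hsv[...,1]>90)
    l=X[sel(500,620,270,450,12,100,blue)]
    L=l[l[:,2]>22]; c=L.mean(0);U,S,V=np.linalg.svd(L-c,full_matrices=False);nrm=V[2]*np.sign(V[2][2]);print('lid n',nrm,'ang',np.arccos(nrm[2]),'c',c,'rms',S[2]/len(L)**.5,len(L))
    print('az of normal',np.arctan2(nrm[1],nrm[0]))
    # long direction horizontals
    h=np.cross([0,0,1],nrm);h/=np.linalg.norm(h);d=np.cross(nrm,h);print('along h',h,np.percentile((L-c)@h,[1,99]),'slope',d,np.percentile((L-c)@d,[1,99]), [ (c+d*q) for q in np.percentile((L-c)@d,[1,99])])
    low=X[sel(480,640,270,460,4,14)&(hsv[...,0]>105)&(hsv[...,0]<165)&(hsv[...,1]>90)]; print('low',cv2.minAreaRect(low[:,:2].astype(np.float32)),len(low))
    r=((hsv[...,0]<8)|(hsv[...,0]>172))&(hsv[...,1]>50)&sel(480,620,-240,-100,-10,20)
    v,u=np.nonzero(r); P=ray(C,np.c_[u,v],4.5); print('box',cv2.minAreaRect(P[:,:2].astype(np.float32)))
    w=(hsv[...,1]<40)&(hsv[...,2]>170)&sel(450,760,-300,-30,-10,20); v,u=np.nonzero(w); P=ray(C,np.c_[u,v],4.5); print('paper',cv2.minAreaRect(P[:,:2].astype(np.float32)))
```

```text
scene foot ((443.9875183105469, 54.50263977050781), (24.797243118286133, 59.6170768737793), 46.49533462524414) [443.31957181  52.88610896  16.02183572] handle [441.9402787   50.19834118  62.48486617]
lid n [ 0.45398731 -0.11017085  0.88417075] ang 0.48608038935062714 c [552.32173251 360.66553374  40.33953038] rms 1.424473978852014 269
az of normal -0.2380716661934539
along h [ 0.23582912  0.97179454 -0.        ] [-46.29094751  63.34536761] slope [-0.8592323   0.20851321  0.46716388] [-38.69294962  25.71318306] [array([585.56796471, 352.59754259,  22.26358188]), array([530.22813503, 366.02707209,  52.35180075])]
low ((558.9426879882812, 370.7543029785156), (113.22105407714844, 72.21504974365234), 77.88025665283203) 250
box ((548.0950927734375, -168.65579223632812), (42.831260681152344, 80.74541473388672), 1.3001211881637573)
paper ((625.0538330078125, -145.59133911132812), (244.08139038085938, 147.42181396484375), 1.280484914779663)
side foot ((443.6395568847656, 55.846397399902344), (23.529762268066406, 60.9876594543457), 48.90871047973633) [444.77983147  53.17402842  17.37140463] handle [444.12674786  51.62967965  63.09952139]
lid n [ 0.45238047 -0.10177707  0.8859985 ] ang 0.48215333983312614 c [555.03785689 351.3411947   40.18050288] rms 1.980932542958835 44
az of normal -0.22129648335581978
along h [ 0.21949467  0.9756137  -0.        ] [-37.75966278  70.95172515] slope [-0.86439227  0.19447195  0.4636881 ] [-39.41814369  26.88333004] [array([589.11059571, 343.67547136,  21.90277853]), array([531.80011415, 356.56924837,  52.64598324])]
low ((550.039794921875, 342.3619384765625), (47.243412017822266, 67.56170654296875), 71.98696899414062) 69
box ((546.8489379882812, -153.70399475097656), (39.692142486572266, 57.03764724731445), 0.504231333732605)
paper ((620.7708740234375, -140.590576171875), (237.82171630859375, 149.29562377929688), 1.4209192991256714)
```

```bash
python3 -m crank '[[[0,-5,-0.5,0,0],[0,-10,-1,0,0],[0,-15,-1.5,0,0],[0,-20,-2,0,0],[0,-25,-2.5,0,0],[0,-30,-3,0,0],[0,-35,-3.5,0,0],[0,-40,-3.8,0,0],[0,-40,-3.8,0,0],[0,-40,-3.8,0,0]]]'
python3 - <<'E'
from h import *
o=bot.get_obs();p,d=bot.capture('wrist');np.savez('w1.npz',p=p,d=d,o=o);cv2.imwrite('pics/w1.png',p[...,::-1])
E
```

```text
time: 1.15
tool_pos: [500.7, 382.7, 225.6]
tcp_rot: [-3.141, -0.002, 2.91]
contact_force: [-1.0, 0.4, -0.7]
grip_width: 16.3
finger_force: 0.0
```

View pics/w1.png

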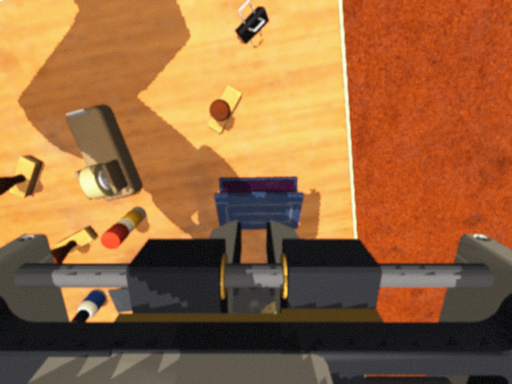

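Wrist view: the pad's open front rim runs from (219,178) to (297,178), the lid's free edge from (216,194) to (301,194), and stamp A is at (225,108).

Run:
```python
from h import *
s=np.load('w1.npz',allow_pickle=True);o=s['o'].item();C=cam('wrist',o);print(o['tool_pos'],o['tcp_rot'])
X=cloud(C,s['d'])
for u in(225,258,290):
    print(u,[(r,X[r,u].round(0).tolist()) for r in range(172,222,4)])
a=ray(C,[(219,178),(297,178)],10);b=ray(C,[(216,194),(301,194)],50)
print(a,b, np.linalg.norm(a[1]-a[0]),np.linalg.norm(b[1]-b[0]))
h=a[1]-a[0];h/=np.linalg.norm(h);n=np.array([h[1],-h[0],0]);print('h',h,'centre from rim',a.mean(0)+38.5*n)
```

```text
[500.70083365 382.70464753 225.62011574] [-3.14059118e+00 -1.51359072e-03  2.91042198e+00]
225 [(172, [506.0, 339.0, -2.0]), (176, [512.0, 337.0, -3.0]), (180, [517.0, 336.0, 1.0]), (184, [419.0, 403.0, 382.0]), (188, [528.0, 334.0, 5.0]), (192, [534.0, 332.0, 5.0]), (196, [525.0, 339.0, 50.0]), (200, [532.0, 337.0, 46.0]), (204, [539.0, 334.0, 43.0]), (208, [546.0, 332.0, 39.0]), (212, [554.0, 329.0, 33.0]), (216, [561.0, 327.0, 30.0]), (220, [569.0, 325.0, 26.0])]
258 [(172, [517.0, 386.0, -3.0]), (176, [523.0, 385.0, -2.0]), (180, [528.0, 384.0, 3.0]), (184, [533.0, 382.0, 5.0]), (188, [539.0, 381.0, 6.0]), (192, [530.0, 382.0, 51.0]), (196, [536.0, 381.0, 50.0]), (200, [542.0, 380.0, 46.0]), (204, [549.0, 378.0, 43.0]), (208, [557.0, 376.0, 38.0]), (212, [565.0, 375.0, 33.0]), (216, [572.0, 373.0, 30.0]), (220, [581.0, 371.0, 24.0])]
290 [(172, [528.0, 432.0, -3.0]), (176, [533.0, 431.0, -0.0]), (180, [538.0, 429.0, 4.0]), (184, [543.0, 428.0, 7.0]), (188, [550.0, 427.0, 6.0]), (192, [541.0, 423.0, 46.0]), (196, [545.0, 422.0, 51.0]), (200, [552.0, 421.0, 46.0]), (204, [559.0, 420.0, 43.0]), (208, [566.0, 419.0, 39.0]), (212, [575.0, 418.0, 33.0]), (216, [583.0, 417.0, 29.0]), (220, [591.0, 416.0, 26.0])]
[[509.81403149 329.9141446   10.        ]
 [535.49474426 439.27053212  10.        ]] [[520.12911957 328.09714029  50.        ]
 [545.58014371 436.51295205  50.        ]] 112.33128905348946 111.36311270094893
h [0.22861585 0.97351672 0.        ] centre from rim [560.1347814  375.79062826  10.        ]
```

```bash
python3 -m crank '[[[0,0,0.6,5,0],[0,0,0.6,10,0],[0,0,0.6,15,0],[0,0,0.6,19.5,0],[0,0,0.6,19.5,0],[0,-1,0.6,19.5,0],[0,-1.8,0.6,19.5,0],[0,-2.4,0.6,19,0],[0,-3,0.6,18.2,0],[0,-3.6,0.6,17.4,0]]]'
python3 -m crank '[[[0,-0.6,0,-0.8,0],[0,-1.2,0,-1.4,0],[0,-1.8,0,-1.8,0],[0,-2.4,0,-2.0,0],[0,-3,0,-2,0],[0,-3.6,0,-2,0],[0,-4.2,0,-2,0],[0,-4.8,0,-1.9,0],[0,-5.4,0,-1.8,0],[0,-5.8,0,-1.6,0]]]'
python3 - <<'E'
from h import *
C=cam('scene');p,d=bot.capture('scene');cv2.imwrite('pics/s2.png',cv2.resize(p[60:240,80:350],None,fx=2.5,fy=2.5)[...,::-1])
E
```

```text
time: 2.2
tool_pos: [537.5, 382.9, 56.7]
tcp_rot: [3.137, 0.003, 2.913]
contact_force: [-1.4, 0.9, -1.1]
grip_width: 0.5
finger_force: 0.5
time: 3.2
tool_pos: [593.6, 367.9, 68.5]
tcp_rot: [3.141, 0.0, 2.913]
contact_force: [0.3, 0.6, 0.2]
grip_width: 0.6
finger_force: 0.3
```

View pics/s2.png

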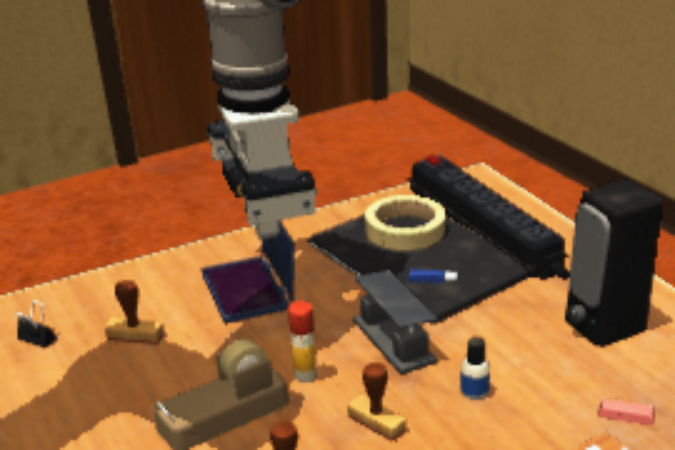

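The lid (crop px 285,260) is open to about upright and still needs a bit more push.

```bash
python3 -m crank '[[[0,-0.3,0,0.2,0],[0,-0.6,0,0.4,0],[0,-0.9,0,0.6,0],[0,-1.2,0,0.6,0],[0,-1.2,0,0.6,0],[0,-1.2,0,0.6,0],[0,-0.2,0,0.4,0],[0,1.5,0,0,0],[0,4,0,-4,0],[0,7,0,-9,0]]]'
python3 -m crank '[[[0,3,0,-4,0],[0,6,0,-7,0],[0.6,6,0,-7,0],[0.6,6,0,-7,0],[0.6,6,0,-7,0],[0.6,6,0,-7,0],[0.6,6,0,-7,0],[0.6,6,0,-7,0],[0.6,6,0,-7,0],[0.6,6,0,-7,0]]]'
cat > lid.py <<'E'
from h import *
import sys
o=bot.get_obs();p,d=bot.capture('wrist');np.savez('w2.npz',p=p,d=d,o=o);cv2.imwrite('pics/w2.png',p[...,::-1])
p,d=bot.capture('scene');np.savez('s3.npz',p=p,d=d);X=cloud(cam('scene'),d)
hsv=cv2.cvtColor(p,cv2.COLOR_RGB2HSV);b=(hsv[...,0]>100)&(hsv[...,0]<140)&(hsv[...,1]>70)
e=np.array([.973,-.229]);u=(X[...,:2]-[560,373])@e;v=(X[...,:2]-[560,373])@[.229,.973]
m=b&(abs(v)<65)&(u>20)&(u<90)&(X[...,2]>25)&(X[...,2]<100);q=np.c_[u[m],X[...,2][m]];print(m.sum())
k=np.polyfit(q[:,1],q[:,0],1);print('lid ang',np.pi/2+np.arctan(k[0]),'u at z11',np.polyval(k,11),q.max(0))
E
python3 lid.py
```

```text
time: 4.25
tool_pos: [526.7, 382.7, 151.0]
tcp_rot: [-3.139, -0.003, 2.912]
contact_force: [1.2, 1.4, 0.7]
grip_width: 0.3
finger_force: 0.0
time: 5.25
tool_pos: [470.6, 396.6, 221.4]
tcp_rot: [-3.141, -0.0, 2.913]
contact_force: [0.7, -0.6, 0.7]
grip_width: 53.9
finger_force: 0.0
277
lid ang 1.8199418581762332 u at z11 44.24729043619072 [62.8702812  86.65742105]
```

View pics/w2.png

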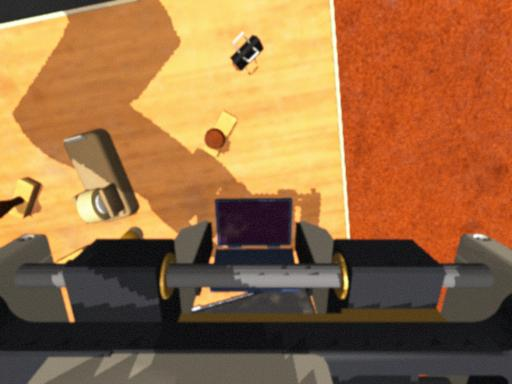

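The lid is at about 1.82 rad, and the open pad shows its ink area at cols 219–291, rows 200–246. Next I'll measure the pad, go above stamp B, and turn to align with it.

```bash
python3 -m crank '[[[0.6,-0.5,-4,0,-8],[0.6,-1,-8,0,-16],[0.6,-1.5,-12,0,-24],[0.6,-2,-16,0,-32],[0.6,-2.6,-20,0,-40],[0.6,-3.2,-24,0,-48],[0.6,-4,-28,1,-56],[0.6,-5,-32,2,-60],[0.6,-5.2,-34.2,3,-60],[0.6,-5.2,-34.2,3,-60]]]'
python3 - <<'E'
from h import *
s=np.load('w2.npz',allow_pickle=True);o=s['o'].item();C=cam('wrist',o);hsv=cv2.cvtColor(s['p'],cv2.COLOR_RGB2HSV)
m=(hsv[...,0]>125)&(hsv[...,0]<170)&(hsv[...,1]>60);m[:190]=0;m[250:]=0;m[:,:200]=0;m[:,310:]=0
n,l,st,ce=cv2.connectedComponentsWithStats(m.astype(np.uint8));i=1+st[1:,4].argmax();v,u=np.nonzero(l==i);print(st[i])
P=ray(C,np.c_[u,v],8);print('ink wrist',cv2.minAreaRect(P[:,:2].astype(np.float32)))
s=np.load('s3.npz');C=cam('scene');hsv=cv2.cvtColor(s['p'],cv2.COLOR_RGB2HSV)
m=(hsv[...,0]>125)&(hsv[...,0]<170)&(hsv[...,1]>60);m[:140]=0;m[230:]=0;m[:,:140]=0;m[:,220:]=0
n,l,st,ce=cv2.connectedComponentsWithStats(m.astype(np.uint8));i=1+st[1:,4].argmax();v,u=np.nonzero(l==i);print(st[i])
P=ray(C,np.c_[u,v],8);print('ink scene',cv2.minAreaRect(P[:,:2].astype(np.float32)))
o=bot.get_obs();print(o['tool_pos'],o['tcp_rot'],o['joint_positions'])
p,d=bot.capture('wrist');np.savez('w3.npz',p=p,d=d,o=o);cv2.imwrite('pics/w3.png',p[...,::-1])
E
```

```text
time: 6.35
tool_pos: [442.7, 49.5, 190.7]
tcp_rot: [3.14, -0.002, -2.327]
contact_force: [-0.1, -0.0, -0.3]
grip_width: 55.0
finger_force: 0.0
[ 218  200   72   45 2868]
ink wrist ((559.6343994140625, 376.4905700683594), (106.42298889160156, 72.9963150024414), 77.11097717285156)
[163 164  30  22 440]
ink scene ((560.8428344726562, 372.3746032714844), (106.07257080078125, 68.19601440429688), 76.3069076538086)
[442.68623342  49.52833939 190.74857648] [ 3.14032121e+00 -1.62744944e-03 -2.32693329e+00] [-6.06317310e-02  2.34406324e-01  1.78466215e+00 -4.81929319e-04
  1.12454318e+00 -2.44587795e+00]
```

View pics/w3.png

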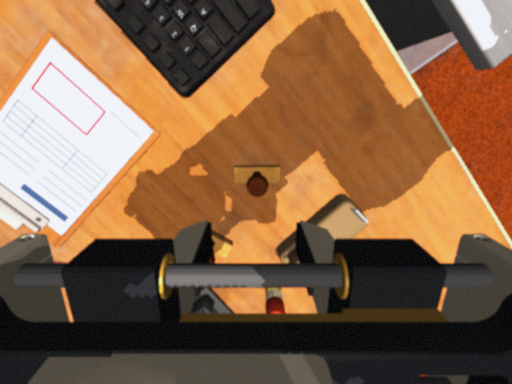

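The stamp is seen from above: handle top at (258,184), foot at cols 234–280, rows 165–183, already square with the tool.

```bash
cat > st.py <<'E'
from h import *
s=np.load('w3.npz',allow_pickle=True);o=s['o'].item();C=cam('wrist',o);hsv=cv2.cvtColor(s['p'],cv2.COLOR_RGB2HSV);X=cloud(C,s['d']);Z=X[...,2]
Rt=R.from_euler('xyz',o['tcp_rot']).as_matrix()
w=np.zeros(Z.shape,bool);w[150:215,220:295]=1
h=w&(Z>60)&(Z<85);f=w&(Z>11)&(Z<24)
for nm,m in(('handle',h),('foot',f)):
    q=X[m];v,u=np.nonzero(m);print(nm,m.sum(),q.mean(0),np.median(q[:,2]),'px',u.min(),u.max(),v.min(),v.max())
    t=(q-o['tool_pos'])@Rt; print(' tool frame min/max',t.min(0),t.max(0)); 
v,u=np.nonzero(h);c,r=cv2.minEnclosingCircle(np.c_[u,v].astype(np.float32));P=ray(C,c,68)[0];print('circ',c,r,P,'tool',(P-o['tool_pos'])@Rt)
q=X[f];print('foot rect',cv2.minAreaRect(q[:,:2].astype(np.float32)),'tool y dir deg',np.degrees(np.arctan2(Rt[1,1],Rt[0,1])))
v,u=np.nonzero(f);e=[(u[v==r].min(),r) for r in sorted(set(v))];print('rows of top edge',[(c,v[u==c].min()) for c in range(u.min(),u.max()+1,4)])
E
python3 st.py
```

```text
handle 352 [442.22972109  56.0605807   66.6784591 ] 67.03706114324947 px 247 267 175 196
 tool frame min/max [-17.29390881  -6.46498929 120.1942948 ] [  5.71565876  15.76575688 130.71624487]
foot 627 [441.68658478  55.56773057  15.04898952] 15.039814266485052 px 234 280 166 182
 tool frame min/max [-16.5417059  -24.4440211  167.02345523] [  4.94452804  34.64193069 179.457446  ]
circ (257.0, 185.39999389648438) 10.824152946472168 [441.76757039  55.54604418  68.        ] tool [ -3.94728406   4.64110135 122.74831513]
foot rect ((442.6489562988281, 57.241554260253906), (21.450597763061523, 59.160362243652344), 46.90633010864258) tool y dir deg 136.67642475755085
rows of top edge [(234, np.int64(167)), (238, np.int64(166)), (242, np.int64(166)), (246, np.int64(166)), (250, np.int64(166)), (254, np.int64(166)), (258, np.int64(166)), (262, np.int64(167)), (266, np.int64(166)), (270, np.int64(166)), (274, np.int64(166)), (278, np.int64(166))]
```

```bash
python3 -m crank '[[[0.6,-0.4,0.5,3,0],[0.6,-0.4,0.5,6,0],[0.6,-0.4,0.5,9,0],[0.6,-0.4,0.5,11,0],[0.6,-0.4,0.5,13,0],[0.6,-0.4,0.5,14.5,0],[0.6,-0.4,0.5,15.9,0],[0.6,-0.4,0.5,15.9,0],[0,-0.4,0.5,15.9,0],[0,-0.4,0.5,15.9,0]]]'
python3 -m crank '[[[0,0,0,0,0],[0,0,0,0,0],[0,0,0,0,0],[0,0,0,0,0],[0,0,0,0,0],[0,0,0,-2,0],[0,0,0,-5,0],[0,0,0,-9,0],[0,0,0,-13,0],[0,0,0,-13,0]]]'
python3 - <<'E'
from h import *
o=bot.get_obs();p,d=bot.capture('wrist');np.savez('w4.npz',p=p,d=d,o=o)
p2,d2=bot.capture('side');np.savez('sd4.npz',p=p2,d=d2)
cv2.imwrite('pics/w4.png',np.hstack([p[100:300,130:380],cv2.resize(p2[130:250,130:280],(250,200))])[...,::-1])
E
```

```text
time: 7.4
tool_pos: [443.4, 58.6, 33.5]
tcp_rot: [-3.14, 0.001, -2.323]
contact_force: [0.0, -0.0, -0.0]
grip_width: 43.5
finger_force: 0.0
time: 8.4
tool_pos: [445.4, 58.0, 167.1]
tcp_rot: [-3.135, 0.006, -2.323]
contact_force: [0.4, 0.6, -1.4]
grip_width: 22.9
finger_force: 30.0
```

View pics/w4.png

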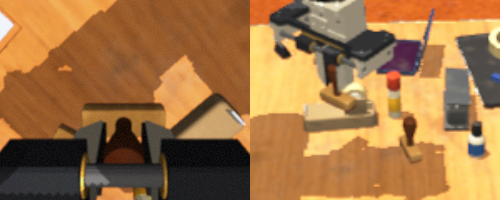

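The stamp is held. Its foot is at full-image cols 212–295, rows 203–238. I'll measure it in the tool frame.

```bash
cat > held.py <<'E'
from h import *
import sys
s=np.load(sys.argv[1],allow_pickle=True);o=s['o'].item();T=np.array(bot.calibration('wrist')['tool_from_camera']);C=(K(bot.calibration('wrist')),T[:3,:3],T[:3,3])
X=cloud(C,s['d']);m=np.zeros(X.shape[:2],bool);m[195:245,205:305]=1
m&=(X[...,2]>0)&(X[...,2]<45)&(abs(X[...,1])<45)&(abs(X[...,0])<40)
hsv=cv2.cvtColor(s['p'],cv2.COLOR_RGB2HSV)
q=X[m];zt=np.median(q[(q[:,0]>4)][:,2]);print('n',m.sum(),'median z front',zt)
f=m&(abs(X[...,2]-zt)<5);q=X[f];print('foot top tool min/max',np.percentile(q,1,0),np.percentile(q,99,0))
v,u=np.nonzero(f);us=np.arange(u.min()+3,u.max()-2,4)
fr=np.array([X[v[u==c].min(),c] for c in us]);k=np.polyfit(fr[:,1],fr[:,0],1);print('front edge x at y=0',np.polyval(k,0),'slope rad',k[0],'px',u.min(),u.max(),v.min(),v.max())
print('median',np.median(q,0)); k2=np.polyfit(q[:,1],q[:,2],1);print('roll slope',k2[0])
h=np.zeros(m.shape,bool);
E
python3 held.py w4.npz
python3 - <<'E'
from h import *
o=bot.get_obs();print(o['tool_pos'],o['tcp_rot'],o['joint_positions'])
E
```

```text
n 1988 median z front 18.314770019055658
foot top tool min/max [ -8.35586623 -28.40890707  14.85665204] [11.59448033 29.73312714 22.9509264 ]
front edge x at y=0 11.246591768662567 slope rad -0.0018639399116816854 px 211 295 207 236
median [ 6.61440883  0.50339788 18.02743293]
roll slope 0.006404842776043904
[442.65110169  58.10389397 162.88672501] [-3.14070975e+00  8.90876681e-04 -2.32322461e+00] [-4.15292558e-02  2.67858855e-01  1.82657274e+00  1.14375048e-04
  1.04591071e+00 -2.43075048e+00]
```

```bash
python3 -m crank '[[[0,-3.5,1.5,0,7],[0,-7,3,0,14],[0,-10.5,4.5,0,21],[0,-14,6,0,28],[0,-17.5,7.5,0,35],[0,-21,9,0,42],[0,-24.5,10.5,0,49],[0,-28,12,0,55],[0,-31.2,13.3,0,60],[0,-31.2,13.3,0,60]]]'
python3 - <<'E'
from h import *
s=bot.capture('side');p,d=bot.capture('scene');np.savez('s5.npz',p=p,d=d)
o=bot.get_obs();print(o['tool_pos'],o['tcp_rot'],o['contact_force'])
w,dw=bot.capture('wrist');np.savez('w5.npz',p=w,d=dw,o=o);cv2.imwrite('pics/w5.png',np.hstack([w[100:330,130:380],cv2.resize(p[80:230,100:270],(260,230))])[...,::-1])
# pad front rim in tool frame from depth edges
E
python3 held.py w5.npz
```

```text
time: 9.5
tool_pos: [558.1, 380.0, 158.8]
tcp_rot: [-3.14, -0.003, 2.914]
contact_force: [-0.1, -0.7, -0.6]
grip_width: 22.6
finger_force: 30.0
[557.64254681 376.56154241 159.55721981] [-3.1382473  -0.00352229  2.91483837] [-0.04281707 -1.26217978 -0.20467261]
n 1993 median z front 18.381784167037935
foot top tool min/max [ -7.60005855 -28.79240134  14.85848292] [12.39148603 29.4877891  23.09678966]
front edge x at y=0 12.092732546219034 slope rad -0.0023421264421995894 px 211 295 206 236
median [ 7.37878321  0.25297239 18.06623688]
roll slope 0.004830049032727986
```

View pics/w5.png

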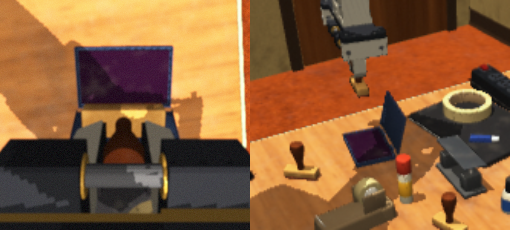

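The pad is centred under the held stamp (pad cols 204–302, stamp 211–295), and the front ink edge fits a centred x. Descending to press.

```bash
python3 -m crank '[[[0,0,0,2,0],[0,0,0,5,0],[0,0,0,8,0],[0,0,0,10,0],[0,0,0,11,0],[0,0,0,11.4,0],[0,0,0,11.6,0],[0,0,0,11.8,0],[0,0,0,12.0,0],[0,0,0,12.0,0]]]'
```

```text
time: 10.65
tool_pos: [558.9, 376.9, 43.0]
tcp_rot: [3.141, 0.001, 2.913]
contact_force: [-0.2, 0.1, -1.5]
grip_width: 22.5
finger_force: 30.0
```

```bash
python3 -m crank '[[[0,0,0,0.1,0],[0,0,0,0.2,0],[0,0,0,0.2,0],[0,0,0,0.3,0],[0,0,0,0.3,0],[0,0,0,0.4,0],[0,0,0,0.4,0],[0,0,0,0.4,0],[0,0,0,0.4,0],[0,0,0,0.4,0]]]'
```

```text
time: 11.65
tool_pos: [559.4, 376.7, 40.5]
tcp_rot: [3.141, 0.002, 2.913]
contact_force: [-1.8, -3.4, 10.3]
grip_width: 22.4
finger_force: 30.0
```

```bash
python3 -m crank '[[[0,0,0,0,0],[0,0,0,0,0],[0,0,0,0,0],[0,0,0,-0.5,0],[0,0,0,-1.5,0],[0,0,0,-4,0],[0,0,0,-8,0],[0,0,0,-12,0],[0,0,0,-13,0],[0,0,0,-13,0]]]'
python3 - <<'E'
from h import *
P=[bot.get_obs()['tool_pos']];p,d=bot.capture('scene');np.savez('s6.npz',p=p,d=d)
for i in range(2):
    bot.capture('side');o=bot.get_obs();P.append(o['tool_pos'])
o=bot.get_obs();w,dw=bot.capture('wrist');np.savez('w6.npz',p=w,d=dw,o=o);print(np.mean(P,0),np.std(P,0),o['tcp_rot'],o['joint_positions'])
# form: red box & paper corners with scene and side at z=4.5, unoccluded initial pictures
for n in('scene','side'):
    s=np.load(n+'0.npz');C=cam(n);hsv=cv2.cvtColor(s['p'],cv2.COLOR_RGB2HSV);G=ray(C,np.stack(np.meshgrid(np.arange(512),np.arange(384)),-1).reshape(-1,2),4.5).reshape(384,512,3)
    m=(G[...,0]>490)&(G[...,0]<720)&(abs(G[...,1]+150)<80)
    p=s['p'].astype(int);r=m&(p[...,0]-(p[...,1]+p[...,2])/2>15)&(G[...,0]<600)&(abs(G[...,1]+160)<60);print(n,r.sum(),cv2.minAreaRect(G[r][:,:2].astype(np.float32)))
E
python3 held.py w6.npz
```

```text
time: 12.65
tool_pos: [559.6, 377.4, 171.2]
tcp_rot: [3.138, 0.004, 2.913]
contact_force: [-0.4, 0.4, -0.9]
grip_width: 22.7
finger_force: 30.0
[558.52502888 376.72098341 168.33970292] [0.79637634 0.46992939 2.05436428] [-3.13934402e+00 -2.75368953e-03  2.91279418e+00] [ 4.79637646e-01  6.65228139e-01  1.14882369e+00  8.65794882e-05
  1.33109499e+00 -8.62384007e-01]
scene 496 ((544.6959228515625, -160.0765838623047), (119.6993637084961, 109.32781219482422), 89.93595886230469)
side 313 ((544.150146484375, -160.03277587890625), (119.8144302368164, 108.16346740722656), 89.96041107177734)
n 1990 median z front 18.30603938270781
foot top tool min/max [ -7.50314033 -28.78261208  15.10600592] [12.39274473 29.48194681 22.88614001]
front edge x at y=0 12.140715142281621 slope rad 0.002916816407345059 px 211 295 206 236
median [ 7.36093858  0.25517336 18.04222816]
roll slope 0.0025334230907151545
```

```bash
python3 -m crank '[[[0,-0.5,-2,0,0],[0,-1.3,-6,0,0],[0,-2.1,-10,0,0],[0,-2.9,-14,0,0],[0,-3.7,-18,0,0],[0,-4.5,-22,0,0],[0,-5.4,-26,0,0],[0,-6.2,-30,0,0],[0,-7,-34,0,0],[0,-7.8,-38,0,0]]]'
python3 -m crank '[[[0,-0.8,-4,0,-3],[0,-1.6,-8,0,-7],[0,-2.4,-11,0,-11],[0,-3.1,-13.5,0,-14],[0,-3.5,-15.1,0,-14.4],[0,-3.5,-15.1,0,-14.4],[0,-3.5,-15.1,0,-14.4],[0,-3.5,-15.1,0,-14.4],[0,-3.5,-15.1,0,-14.4],[0,-3.5,-15.1,0,-14.4]]]'
cat > box.py <<'E'
from h import *
import sys
o=bot.get_obs();w,dw=bot.capture('wrist');P=[o['tool_pos']];A=[o['tcp_rot']]
for i in range(2): bot.capture('wrist');q=bot.get_obs();P.append(q['tool_pos']);A.append(q['tcp_rot'])
o['tool_pos']=np.mean(P,0);print(o['tool_pos'],A[-1])
np.savez(sys.argv[1]+'.npz',p=w,d=dw,o=o);cv2.imwrite(f'pics/{sys.argv[1]}.png',w[...,::-1])
hb=float(sys.argv[2])  # paper depth in tool z
T=np.array(bot.calibration('wrist')['tool_from_camera']);C=(K(bot.calibration('wrist')),T[:3,:3],T[:3,3])
p=w.astype(int);m=(p[...,0]-(p[...,1]+p[...,2])/2>25)&(cv2.cvtColor(w,cv2.COLOR_RGB2HSV)[...,0]//10%17==0);m[:100]=0;m[215:]=0;m[:,:150]=0;m[:,350:]=0
n,l,st,ce=cv2.connectedComponentsWithStats(m.astype(np.uint8),connectivity=8)
for i in range(1,n):
    if st[i,4]>30:
        v,u=np.nonzero(l==i);X=ray(C,np.c_[u,v],hb);print(st[i],cv2.minAreaRect(X[:,:2].astype(np.float32)))
E
python3 box.py w7 163
```

```text
time: 13.85
tool_pos: [547.5, -12.5, 167.1]
tcp_rot: [-3.142, -0.003, 2.913]
contact_force: [0.0, 0.4, -0.9]
grip_width: 23.0
finger_force: 30.0
time: 14.85
tool_pos: [548.4, -165.2, 168.6]
tcp_rot: [3.141, -0.0, -3.118]
contact_force: [1.1, -0.3, -0.7]
grip_width: 22.8
finger_force: 30.0
[ 548.45490514 -165.41943424  168.64395999] [ 3.14154996e+00  1.86219668e-04 -3.11846212e+00]
[220 154  66  35 428] ((2.043062210083008, -1.00048828125), (79.59625244140625, 42.976776123046875), 89.984619140625)
```

View pics/w7.png

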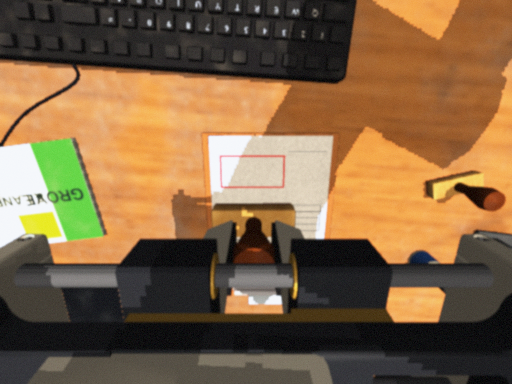

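The wrist view shows the red box at cols 220–286, rows 154–189, square with the tool. It is at (2.0,-1.0) mm in the tool frame, with the stamp at (-0.4,0.35). I'll correct and go halfway down, then check again.

```bash
python3 -m crank '[[[0,0.1,-0.1,1,0],[0,0.2,-0.1,2.5,0],[0,0.2,-0.1,4.5,0],[0,0.2,-0.1,6.5,0],[0,0.2,-0.1,7.6,0],[0,0.2,-0.1,8.2,0],[0,0.2,-0.1,8.4,0],[0,0.2,-0.1,8.4,0],[0,0.2,-0.1,8.4,0],[0,0.2,-0.1,8.4,0]]]'
python3 box.py w8 79.5; python3 held.py w8.npz
python3 - <<'E'
from h import *
w=np.load('w8.npz')['p'];p=w.astype(int);print([(r,(p[r,230:280,0]-p[r,230:280,1]).mean().round(0)) for r in range(165,206)])
T=np.array(bot.calibration('wrist')['tool_from_camera']);C=(K(bot.calibration('wrist')),T[:3,:3],T[:3,3])
d=(p[...,0]-p[...,1]);c0=d[180:203,190:255].mean(0);c1=d[180:203,255:320].mean(0);a,b=190+c0.argmax(),255+c1.argmax();print(a,b)
print(ray(C,[(a,191),(b,191)],79.5))
for r in range(168,182): print(r,ray(C,(253,r),79.5)[0][0].round(1),end=';')
E
```

```text
time: 16.0
tool_pos: [546.8, -167.2, 85.3]
tcp_rot: [-3.141, 0.001, -3.119]
contact_force: [-0.3, -0.6, -1.0]
grip_width: 22.3
finger_force: 30.0
[ 546.69832865 -167.16086538   85.12503242] [-3.14136282e+00  7.40450541e-04 -3.11904028e+00]
[211 174  87  36 428] ((4.062915802001953, 0.8216400146484375), (34.31251907348633, 79.5601577758789), 0.17073224484920502)
n 1997 median z front 18.330899617273587
foot top tool min/max [ -7.78431095 -28.53702585  14.69046177] [12.24233362 29.68655103 23.05991273]
front edge x at y=0 11.92352068884996 slope rad 0.0029481386644622256 px 211 295 206 236
median [ 7.23954705  0.3845979  18.00300234]
roll slope 0.006201884392410668
[(165, np.float64(11.0)), (166, np.float64(11.0)), (167, np.float64(12.0)), (168, np.float64(12.0)), (169, np.float64(12.0)), (170, np.float64(12.0)), (171, np.float64(12.0)), (172, np.float64(12.0)), (173, np.float64(29.0)), (174, np.float64(84.0)), (175, np.float64(118.0)), (176, np.float64(72.0)), (177, np.float64(29.0)), (178, np.float64(15.0)), (179, np.float64(13.0)), (180, np.float64(13.0)), (181, np.float64(13.0)), (182, np.float64(13.0)), (183, np.float64(13.0)), (184, np.float64(13.0)), (185, np.float64(13.0)), (186, np.float64(13.0)), (187, np.float64(13.0)), (188, np.float64(13.0)), (189, np.float64(13.0)), (190, np.float64(13.0)), (191, np.float64(13.0)), (192, np.float64(13.0)), (193, np.float64(13.0)), (194, np.float64(13.0)), (195, np.float64(13.0)), (196, np.float64(13.0)), (197, np.float64(13.0)), (198, np.float64(13.0)), (199, np.float64(13.0)), (200, np.float64(13.0)), (201, np.float64(14.0)), (202, np.float64(15.0)), (203, np.float64(17.0)), (204, np.float64(19.0)), (205, np.float64(22.0))]
212 295
[[  4.78151295 -37.75918018  79.5       ]
 [  4.80243949  39.21316987  79.5       ]]
168 26.7;169 25.8;170 24.8;171 23.9;172 23.0;173 22.0;174 21.1;175 20.2;176 19.2;177 18.3;178 17.3;179 16.4;180 15.4;181 14.5;
```

```bash
python3 -m crank '[[[0,0.1,0,0.5,0],[0,0.1,0,1.2,0],[0,0.1,0,2,0],[0,0.1,0,2.8,0],[0,0.1,0,3.4,0],[0,0.1,0,3.8,0],[0,0.1,0,4,0],[0,0.1,0,4.1,0],[0,0.1,0,4.1,0],[0,0.1,0,4.1,0]]]'
python3 lid.py; python3 box.py w9 39; python3 held.py w9.npz
python3 - <<'E'
from h import *
w=np.load('w9.npz')['p'];p=w.astype(int);d=p[...,0]-p[...,1];T=np.array(bot.calibration('wrist')['tool_from_camera']);C=(K(bot.calibration('wrist')),T[:3,:3],T[:3,3])
r=170+d[170:203,235:275].mean(1).argmax();print(r,ray(C,(253,r),39)[0])
s,sd=bot.capture('side');X=cloud(cam('side'),sd)
cv2.imwrite('pics/f.png',np.hstack([w[150:300,170:340],s[200:350,190:360]]).repeat(2,0).repeat(2,1)[...,::-1])
E
```

```text
time: 17.15
tool_pos: [545.6, -167.2, 43.8]
tcp_rot: [-3.141, 0.001, -3.119]
contact_force: [0.2, -0.6, -0.3]
grip_width: 22.8
finger_force: 30.0
276
lid ang 1.8161278366580464 u at z11 44.443177797940685 [62.63970555 87.90436979]
[ 545.52620817 -167.11772562   43.79384278] [-3.14151771e+00  3.77871101e-04 -3.11904619e+00]
[202 189 104  26 495] ((9.68828010559082, 0.7271575927734375), (79.49689483642578, 20.795543670654297), 89.98291778564453)
n 3277 median z front 22.980041254272948
foot top tool min/max [ -7.65133507 -28.71831162  17.99401873] [12.38520608 29.93144131 27.67793072]
front edge x at y=0 11.935413244011789 slope rad 0.004116253272854634 px 211 295 204 236
median [11.11849029  4.63018655 18.87750057]
roll slope -0.013020885523423752
190 [19.27767268  0.34381633 39.        ]
```

View pics/f.png

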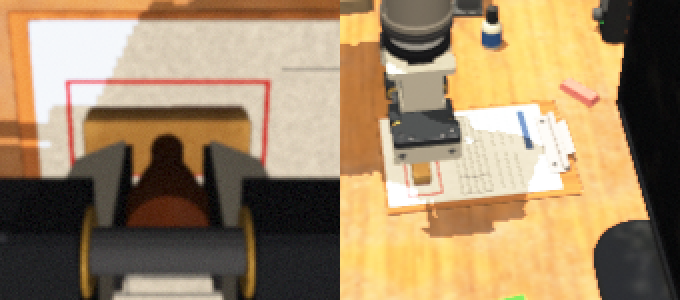

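The final views show the stamp centred and square in the red box. One quick check of the gap, then I'll hand in.

Run:
```python
from h import *
s=np.load('w9.npz',allow_pickle=True);T=np.array(bot.calibration('wrist')['tool_from_camera']);X=cloud((K(bot.calibration('wrist')),T[:3,:3],T[:3,3]),s['d'])
pz=np.median(X[192:200,225:285,2]);fz=np.median(X[208:216,225:240,2]);gap=pz-fz-17;print(pz,fz,gap)
if 4<gap<11: print(bot.close_job())
```

```text
41.17215087693859 18.250976623415767 5.921174253522821
the job is handed in; nothing more can be done
None
```

The job is handed in, with no verdict returned: the lid is open at about 1.82 rad, the stamp was pressed on the middle of the pad at about 10 N, and it is held about 6–7 mm above the paper, centred to about 1 mm and square in the red box.

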